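Unlatch the hold-down bar over the petri dish and hold it up

ROBOT

A 7-joint arm with a two-finger parallel gripper is mounted at the origin on a cart in front of the work surface, level with it; the furniture and walls round the work are solid. World frame = base frame: x ahead of the robot, y to its left, z up, the work surface at z = 0. Lengths are in m, angles in rad, forces in N, time in s.
With the tool pointing down it reaches from about 0.4 to 0.85 m from the base axis. Payload 10.4 kg.
Tool frame: the origin (TCP) lies between the finger pads; the fingertips stand r.nose_length ahead of it and the grasp point (between the pads) lies 6 mm ahead of it (r.nose_length is the distance from the TCP to the fingertips, in m); z points along the fingers, x is the direction in which the jaws open and shut, and the axes are right-handed (so a half turn about z gives the same grasp; the last joint's range is limited). The gripper opens to 87 mm and grips with 3 to 60 N. Pads are 19 mm wide; open, the fingers measure 117 mm over their backs; the gripper's body (75 mm by 190 mm) begins 51 mm behind the grasp point.
Start: joints at [-1.35, 0.332, -0.065, 1.46, 0.022, 1.35, -0.088], TCP at [0.151, 0.607, 0.225] pointing down, gripper open.
Joint ranges: [-2.6, 2.6], [-0.5, 2.12], [-1.47, 1.34], [0.16, 2.42], [-1.27, 4.41], [0.06, 2.06], [-2.6, 2.6]. Speed limits (rad/s): [2.22, 2.22, 2.79, 2.79, 3.14, 3.14, 3.14].

INTERFACE

Orientations are given as a unit quaternion [x, y, z, w].
In Python, from bench import r gives the robot as it stands. The module is installed in compiled form; this text tells all that it offers.
- The arm moves only by the shell command python3 -m creep 'ROWS' [OPENING] [FORCE]. ROWS is JSON, a list of rows, each an object of numbers: "x", "y", "z": the shift along the world's x, y, z in m; "spin": the turn about the world's z in degrees. In form: [{"x": .., "y": .., "z": .., "spin": ..}, ...]. A call has 1 to 12 rows; each row is the pose to reach, as a shift and turn from the pose commanded when the call began; what a row does not reach only later rows make up. A row lasts 1/8 s, in which the tool goes at most 62.5 mm and 10.7 degrees, less where a joint would pass 70% of its speed; a pose out of reach is approached as far as the arm can. A call with a gripper value outside its range is refused whole. OPENING is the finger opening in m, from 0 to 0.087, set as the call begins (- or left out, the last holds). The fingers move at their own pace and stop on an object; FORCE is the grip in N (left out, the last holds). Time passes only in rows, so rows that repeat a pose let the fingers close. It gives the time, the measured TCP pose, the force and the opening at its end, in the units of the state.
- r.read_state(): the state, without advancing time (a new reading comes with each control period).
- r.camera(name): name is "scene" or "top"; returns a dict with "pixels" (384x512x3 uint8, blue, green, red), "z_map" (384x512 float32, m along the optical axis (not along the pixel's ray), 0 where there is no reading), "K" (3x3 intrinsics, pixels), "R" (3x3) and "t" (3): a world point X has camera coordinates R X + t. Camera axes: x right, y down, z forward; pixel columns grow to the right and rows downward; lengths in m; the calibration is good to about 2 mm. A picture is of the moment at which its call begins.
- r.close_job(): hands the job in, once; it reports no verdict.
The state is a dict: "time": time; "joint_positions": joint angles; "joint_vel": joint speeds; "joint_torque": joint torques, N m; "ee_pos": TCP position; "eef_rot": TCP orientation; "ft_force": force on the tool from outside, world axes, zero at the start; "torque": the same for the moment, N m; "width": finger opening in m.
Only numpy, scipy, OpenCV 4.12 (cv2) and the standard library are available. Lean on these libraries where they do the work, as an engineer would, in place of code of your own. Each camera call takes 0.05 s, during which the arm holds its last target. There are 200 camera calls.

TASK

Two hold-down bars are each coupled over a ball by a spring latch; find the one that lies over the round petri dish. Pull that bar's latch sideways by its T-handle, to the right as seen from the robot, then lift the bar off its ball by the same handle until the coupler is at least 6 cm higher than it was, and finish there still gripping the T-handle and holding the bar up and still, so that a colleague can take the dish out. Leave the other bar, over the test cassette, latched and down, and do not disturb the dish, the cassette or anything else.

Things in the scene. Friction and masses are not known exactly. Their poses are not given: they have to be found in the camera images.
- fixture: two-bay holding fixture: fixed aluminium plate 210 (x) x 250 (y) x 12 mm; origin at the centre of its underside; x runs from the couplers in front to the hinges behind, y to the left bay. Each bay (y = +65 and -65 mm) has a nest at x = 8, a ball stud at x = -70 and a bar hinged at x = 80 mm that runs forward over the nest to a coupler, 40 mm square, top 60 mm above the desk, capping the ball
- nest_left (a point): centre of the nest floor (+y bay), 12 mm above the desk; nest 64 x 74 mm inside, rim 4 mm high
- hinge_left (a point): hinge axis of the left bar, 42 mm above the desk; the axis runs along the fixture's y; stays put as the bar swings
- grip_left: black T-handle of the left latch: round bar 22 mm long (fixture's y), 18 mm thick, on a post 31 mm tall; origin at the bar's centre, 96 mm above the desk when latched, over the ball, 150 mm in front of the hinge axis and 54 mm above it; axes as the fixture's, tilting with the bar. Gripped on its two flat ends it pivots in the fingers as the bar swings; lifting it lifts the bar
- latch_left (a joint): slide of the left latch, m: 0 = home (hooked under the ball's collar, the bar cannot rise), 0.014 = pulled fully toward the fixture's -y (robot's right); clear of the collar from 0.009. A spring drives it home: 4 N at 0, 7.5 N at 0.014
- bar_left (a joint): swing of the left bar, rad: 0 = down on its ball, grows as its front end rises, stop at 0.9; 0.3 kg, falls shut when let go. At 0.45 the coupler is 65 mm higher. Clear of the ball from 0.15; above that the latch need not stay pulled
- nest_right (a point): centre of the nest floor (-y bay), 12 mm above the desk; nest 64 x 74 mm inside, rim 4 mm high
- hinge_right (a point): hinge axis of the right bar, 42 mm above the desk; the axis runs along the fixture's y; stays put as the bar swings
- grip_right: black T-handle of the right latch: round bar 22 mm long (fixture's y), 18 mm thick, on a post 31 mm tall; origin at the bar's centre, 96 mm above the desk when latched, over the ball, 150 mm in front of the hinge axis and 54 mm above it; axes as the fixture's, tilting with the bar. Gripped on its two flat ends it pivots in the fingers as the bar swings; lifting it lifts the bar
- latch_right (a joint): slide of the right latch, m: 0 = home (hooked under the ball's collar, the bar cannot rise), 0.014 = pulled fully toward the fixture's -y (robot's right); clear of the collar from 0.009. A spring drives it home: 4 N at 0, 7.5 N at 0.014
- bar_right (a joint): swing of the right bar, rad: 0 = down on its ball, grows as its front end rises, stop at 0.9; 0.3 kg, falls shut when let go. At 0.45 the coupler is 65 mm higher. Clear of the ball from 0.15; above that the latch need not stay pulled
- dish: round covered petri dish, 60 mm diameter, 14 mm high, loose in one of the two nests under its bar (not touching it); origin at the centre of its underside
- cassette: white oblong test cassette 70 x 20 x 5 mm, loose in the other nest, lying crosswise; origin at the centre of its underside
- forceps: bystander: steel forceps 130 x 20 x 10 mm, loose on the plate between the bays; origin at the centre of its underside
- oil: bystander: small dropper bottle, 27 mm diameter, 69 mm high, on the plate between the two hinges; origin at the centre of its underside
- tip_box: bystander: pipette tip box with clear lid, 91 x 122 x 69 mm; origin at the centre of its underside
- tape: bystander: roll of tape, 98 mm diameter, 25 mm high; origin at the centre of its underside
- marker: bystander: marker pen 17 x 135 x 16 mm; origin at the centre of its underside
- calculator: bystander: calculator 118 x 68 x 15 mm; origin at the centre of its underside
- rinse: bystander: bottle 50 mm diameter, 125 mm high; origin at the centre of its underside
Not all that is in view belongs to the job. There is more than one size of the dish; the job needs the middle-sized.

How it is judged:
On the way, in this order (a step that is already met when the one before it is completed fails the run):
1. the latch of the bar over the petri dish is pulled sideways, clear of the ball, with the bar still down (((horizontal distance between dish and nest_left below 0.03 m and value of joint latch_left above 0.008 m and value of joint bar_left below 0.08 rad) or (horizontal distance between dish and nest_right below 0.03 m and value of joint latch_right above 0.008 m and value of joint bar_right below 0.08 rad))), for 0.1 s.
2. that bar is lifted off its ball (((horizontal distance between dish and nest_left below 0.03 m and value of joint bar_left above 0.2 rad) or (horizontal distance between dish and nest_right below 0.03 m and value of joint bar_right above 0.2 rad))), for 0.1 s.
At the end, for the whole second after the job is handed in: the bar over the petri dish is raised by more than 0.385 rad (coupler 56 mm up or more), still (under 0.08 rad/s), with the fingers on its T-handle with more than 2 N; the other bar is down (under 0.03 rad) and its latch home (under 3 mm) (((horizontal distance between dish and nest_left below 0.03 m and value of joint bar_left above 0.385 rad and not (velocity of joint bar_left above 0.08 rad/s) and not (velocity of joint bar_left below -0.08 rad/s) and contact force between the fingers and grip_left above 2 N and value of joint bar_right below 0.03 rad and value of joint latch_right below 0.003 m) or (horizontal distance between dish and nest_right below 0.03 m and value of joint bar_right above 0.385 rad and not (velocity of joint bar_right above 0.08 rad/s) and not (velocity of joint bar_right below -0.08 rad/s) and contact force between the fingers and grip_right above 2 N and value of joint bar_left below 0.03 rad and value of joint latch_left below 0.003 m))); the arm keeps its last pose, push and grip.
It fails at once if the bar over the cassette is unlatched or raised ((horizontal distance between dish and nest_left below 0.03 m and (value of joint latch_right above 0.006 m or value of joint bar_right above 0.06 rad)) or (horizontal distance between dish and nest_right below 0.03 m and (value of joint latch_left above 0.006 m or value of joint bar_left above 0.06 rad))).
It fails at once if the petri dish or the cassette is shifted by more than 12 mm (distance of any of dish, cassette from where it was at the start of the episode above 0.012 m).
It fails at once if a bystander is moved by more than 25 mm (distance of any of forceps, oil, tip_box, tape, marker, calculator, rinse from where it was at the start of the episode above 0.025 m).
It also fails if it takes over 32 s, if anything falls off the work surface, if the arm or the gripper's body presses on something with over 40 N, if the wrist force passes 120 N, or if a joint passes its speed limit or range.

## Working session

There is one attempt and no reset: what is moved stays moved. The work goes in short steps, Python scripts to look and compute and a shell command to move; the robot and the scene stay as the last step left them, time stands still between calls to the robot, and variables do not carry over. Pictures are saved under pics/ and viewed, about 8 in all and at most 12, crops included, and the job is handed in when it is done.

```bash
mkdir -p pics; cat > h.py <<'E'
from bench import r
import numpy as np, cv2, pickle
def snap(n,f):
    c=r.camera(n); cv2.imwrite(f'pics/{f}.png',c['pixels']); pickle.dump(c,open(f'pics/{f}.pkl','wb')); return c
def load(f): return pickle.load(open(f'pics/{f}.pkl','rb'))
def pt(c,u,v,z=None):
    d=np.linalg.inv(c['K'])@[u,v,1.]; o=-c['R'].T@c['t']
    w=c['R'].T@d
    s=c['z_map'][int(v),int(u)] if z is None else (z-o[2])/w[2]
    return o+s*w
E
python3 - <<'E'
from h import *
s=r.read_state(); print({k:np.round(v,3) for k,v in s.items()}, r.nose_length)
for n in('scene','top'):
    c=snap(n,n+'1'); print(n,-c['R'].T@c['t'],c['R'][2],c['K'][0,0])
cv2.imwrite('pics/both.png',np.vstack([load('scene1')['pixels'],load('top1')['pixels']])[:, :])
E
```

```text
{'time': np.float64(0.0), 'joint_positions': array([-1.35 ,  0.333, -0.065,  1.461,  0.022,  1.35 , -0.089]), 'joint_vel': array([ 0.002, -0.002, -0.   ,  0.   , -0.   ,  0.   , -0.001]), 'joint_torque': array([-1.0000e-03, -6.2327e+01,  2.4000e-02, -3.8988e+01, -6.1000e-02,
        4.0000e-02,  0.0000e+00]), 'ee_pos': array([0.151, 0.606, 0.224]), 'eef_rot': array([ 0.788,  0.616, -0.001,  0.   ]), 'ft_force': array([ 0.057,  0.604, -1.389]), 'torque': array([ 0.018, -0.046, -0.039]), 'width': np.float64(0.087)} 0.025
scene [-0.20288495 -0.55389869  0.92393418] [ 0.57727824  0.46083853 -0.67407543] 377.7880342728401
top [0.44224011 0.02729368 1.2436501 ] [ 0.0719726  -0.00920745 -0.99736411] 392.6064018588589
```

View pics/scene1.png

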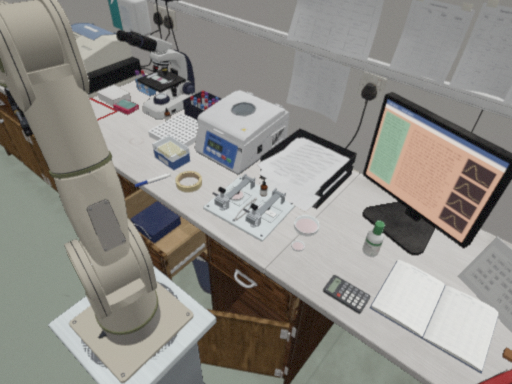

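View pics/top1.png

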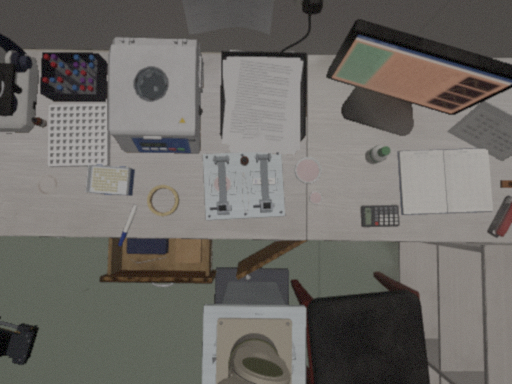

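The top view shows the fixture at about px (245,185), with bars at columns 222 and 265. The scene view shows it at about (250,205). I'll enlarge both to see which nest holds the dish.

```bash
python3 - <<'E'
from h import *
a=load('top1'); b=load('scene1')
A=cv2.resize(a['pixels'][145:225,195:295],None,fx=6,fy=6,interpolation=cv2.INTER_CUBIC)
B=cv2.resize(b['pixels'][168:240,200:300],None,fx=6,fy=6,interpolation=cv2.INTER_CUBIC)
cv2.imwrite('pics/z1.png',A); cv2.imwrite('pics/z2.png',B)
for u,v in [(204,153),(281,152),(284,217),(204,218)]: print(pt(a,u,v,.012),pt(a,u,v))
# dark blobs high up
for v in range(196,216,2): print(v,[ '%.3f'%pt(a,u,v)[2] for u in range(206,282,4)])
E
```

```text
[0.62582573 0.16438001 0.012     ] [ 0.62783593  0.16588106 -0.0014861 ]
[ 0.63289939 -0.07903428  0.012     ] [ 0.6324718  -0.07879582  0.01476218]
[ 0.42795285 -0.09023659  0.012     ] [ 0.42779038 -0.0915731  -0.00200583]
[0.42127731 0.15969495 0.012     ] [0.42108234 0.16092639 0.00054465]
196 ['0.012', '0.016', '0.009', '0.011', '0.045', '0.044', '0.012', '0.014', '0.012', '0.019', '0.012', '0.011', '0.014', '0.011', '0.047', '0.047', '0.013', '0.011', '0.011']
198 ['0.011', '0.015', '0.011', '0.011', '0.051', '0.046', '0.010', '0.009', '0.011', '0.022', '0.015', '0.012', '0.009', '0.013', '0.048', '0.046', '0.014', '0.012', '0.013']
200 ['0.011', '0.009', '0.014', '0.010', '0.050', '0.041', '0.012', '0.012', '0.012', '0.010', '0.015', '0.011', '0.012', '0.013', '0.061', '0.063', '0.059', '0.012', '0.018']
202 ['0.008', '0.011', '0.013', '0.060', '0.063', '0.056', '0.008', '0.012', '0.009', '0.013', '0.010', '0.011', '0.013', '0.012', '0.064', '0.094', '0.062', '0.012', '0.013']
204 ['1.244', '0.013', '0.012', '0.068', '0.064', '0.063', '0.012', '0.012', '0.013', '0.014', '0.010
[... 254 characters left out ...]
 ['0.010', '0.069', '0.069', '0.066', '0.107', '0.061', '0.067', '0.014', '0.013', '0.012', '0.013', '0.013', '0.011', '0.015', '0.062', '0.098', '0.058', '0.010', '0.011']
210 ['0.008', '0.017', '0.015', '0.068', '0.101', '0.060', '0.012', '0.011', '0.011', '0.013', '0.008', '0.016', '0.010', '0.013', '0.067', '0.062', '0.059', '0.011', '0.012']
212 ['0.010', '0.015', '0.009', '0.064', '0.065', '0.066', '0.012', '0.008', '0.013', '0.013', '0.015', '0.016', '0.015', '0.012', '0.055', '0.013', '0.014', '0.013', '0.010']
214 ['0.015', '0.010', '0.014', '0.063', '0.063', '0.059', '0.012', '0.013', '0.012', '0.015', '0.018', '0.007', '0.011', '0.013', '0.011', '0.013', '0.010', '0.017', '0.011']
```

View pics/z1.png

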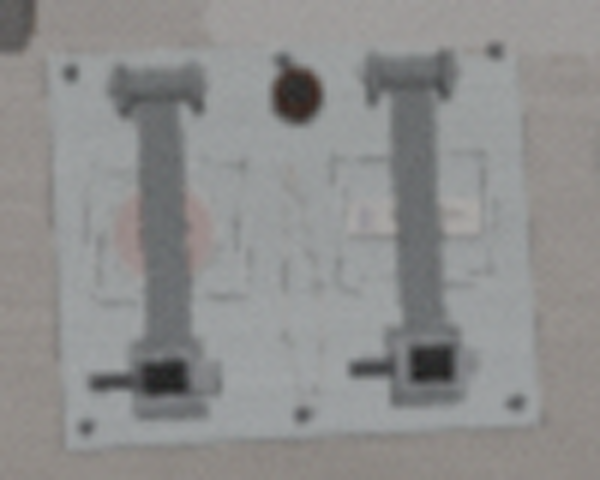

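View pics/z2.png

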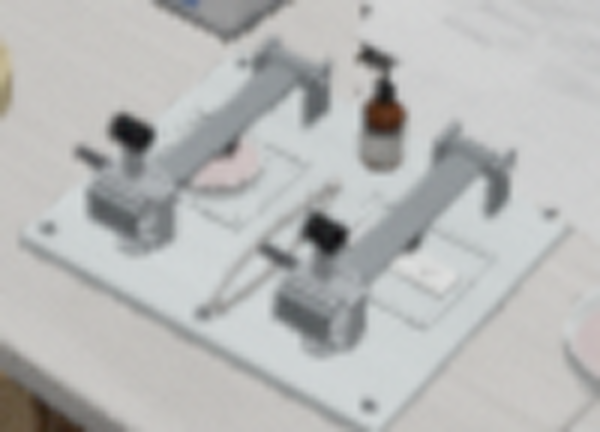

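The dish is in the left bay and the cassette is in the right one. The T-handles are the black blobs, with the left one near top px (222.5,208). Next I'll locate it in both views and get the fixture yaw.

```bash
cat >> h.py <<'E'
def blobs(c,box,thr=60):
    u0,u1,v0,v1=box; g=c['pixels'][v0:v1,u0:u1].max(2)
    n,l,s,k=cv2.connectedComponentsWithStats((g<thr).astype(np.uint8))
    return [(k[i]+[u0,v0],s[i]) for i in range(1,n) if s[i][4]>=8]
def ray(c,p):
    return -c['R'].T@c['t'], c['R'].T@np.linalg.inv(c['K'])@[p[0],p[1],1.]
def tri(c1,p1,c2,p2):
    o1,d1=ray(c1,p1);o2,d2=ray(c2,p2)
    s=np.linalg.lstsq(np.c_[d1,-d2],o2-o1,rcond=None)[0]; a=o1+s[0]*d1;b=o2+s[1]*d2
    return (a+b)/2,np.linalg.norm(a-b)
E
python3 - <<'E'
from h import *
a=load('top1'); b=load('scene1')
T=blobs(a,(210,280,195,215)); S=blobs(b,(205,275,178,220))
for x in T: print('top',x,pt(a,*x[0],.1))
for x in S: print('sc',x)
for x in T:
  for y in S:
    p,e=tri(a,x[0],b,y[0])
    if e<.02: print(np.round(x[0],1),np.round(y[0],1),p.round(4),round(e,4))
# plate yaw from mask of points at z~0.012 height
def plate():
    vs,us=np.mgrid[140:230,190:300]; 
    P=np.array([pt(a,u,v) for u,v in zip(us.ravel(),vs.ravel())])
    m=(P[:,2]>.0075)&(P[:,2]<.12)
    M=m.reshape(us.shape).astype(np.uint8); M=cv2.morphologyEx(M,cv2.MORPH_OPEN,np.ones((5,5)))
    n,l,s,k=cv2.connectedComponentsWithStats(M); i=l[45,55] or 1+np.argmax(s[1:,4])
    q=P[(l.ravel()==i)]; v_u=np.c_[us.ravel(),vs.ravel()][l.ravel()==i]
    w=np.array([pt(a,u,v,.012)[:2] for u,v in v_u]).astype(np.float32)
    print(cv2.minAreaRect(w))
plate()
E
```

```text
top (array([266.5862069 , 205.06896552]), array([54,  8,  6,  5, 29], dtype=int32)) [ 0.46285216 -0.0308297   0.1       ]
top (array([221.76923077, 207.57692308]), array([ 9, 11,  7,  4, 26], dtype=int32)) [0.45367673 0.09935907 0.1       ]
sc (array([221.57894737, 189.94736842]), array([14, 10,  6,  5, 19], dtype=int32))
sc (array([253.72727273, 206.54545455]), array([46, 26,  6,  6, 22], dtype=int32))
[266.6 205.1] [253.7 206.5] [ 0.4632 -0.0314  0.0951] 0.0008
[221.8 207.6] [221.6 189.9] [0.4544 0.099  0.094 ] 0.0021
((0.5451114773750305, 0.014111384749412537), (0.24932026863098145, 0.3040924370288849), 0.9332706928253174)
```

```bash
python3 -m creep '[{"x":0.03,"y":-0.05,"z":0.02,"spin":2},{"x":0.06,"y":-0.1,"z":0.02,"spin":4},{"x":0.09,"y":-0.15,"z":0.02,"spin":6},{"x":0.12,"y":-0.2,"z":0.02,"spin":8},{"x":0.15,"y":-0.25,"z":0.02,"spin":10},{"x":0.18,"y":-0.3,"z":0.02,"spin":12},{"x":0.21,"y":-0.35,"z":0.02,"spin":14},{"x":0.24,"y":-0.4,"z":0.02,"spin":16},{"x":0.27,"y":-0.45,"z":0.02,"spin":17},{"x":0.303,"y":-0.5,"z":0.0,"spin":17},{"x":0.303,"y":-0.508,"z":-0.035,"spin":17},{"x":0.303,"y":-0.508,"z":-0.045,"spin":17}]' 0.06
python3 -m creep '[{"x":0},{"x":0},{"x":0}]'
python3 - <<'E'
from h import *
s=r.read_state(); print(s['ee_pos'],s['eef_rot'],s['ft_force'],s['width'])
a=snap('top','top2'); b=snap('scene','scene2')
A=cv2.resize(a['pixels'][145:235,185:295],None,fx=4,fy=4,interpolation=cv2.INTER_CUBIC)
B=cv2.resize(b['pixels'][140:230,180:290],None,fx=5,fy=5,interpolation=cv2.INTER_CUBIC)
cv2.imwrite('pics/z3.png',B)
E
```

```text
time: 1.6
ee_pos: [0.4528, 0.0975, 0.1784]
eef_rot: [0.689, 0.725, -0.002, -0.001]
ft_force: [0.3, 0.6, 0.1]
width: 0.06
[0.45275313 0.0975062  0.17838032] [ 6.88778889e-01  7.24969560e-01 -1.52115060e-03 -6.82148764e-04] [0.29135761 0.59324596 0.09893916] 0.060009623356041854invalid input at $[0]: expected keys x, y, z, spin
```

View pics/z3.png

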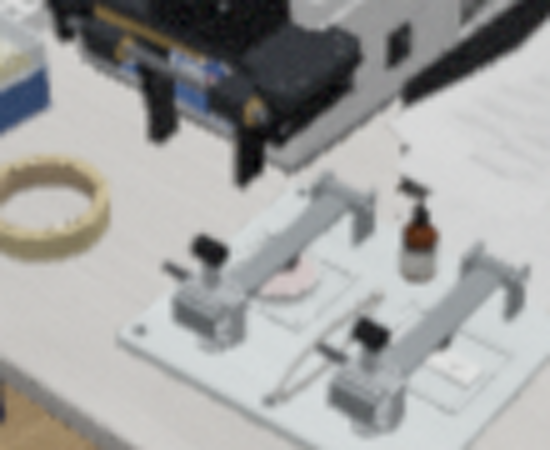

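The open fingers (about (160,120) and (248,165)) straddle the left handle (208,250) from above, in line with it. I'll descend and grip.

```bash
python3 -m creep '[{"x":0.001,"y":0.001,"z":-0.02,"spin":0},{"x":0.001,"y":0.001,"z":-0.04,"spin":0},{"x":0.001,"y":0.001,"z":-0.06,"spin":0},{"x":0.001,"y":0.001,"z":-0.073,"spin":0},{"x":0.001,"y":0.001,"z":-0.073,"spin":0},{"x":0.001,"y":0.001,"z":-0.073,"spin":0}]' 0.06
python3 - <<'E'
from h import *
b=snap('scene','scene3')
B=cv2.resize(b['pixels'][150:230,190:290],None,fx=6,fy=6,interpolation=cv2.INTER_CUBIC)
cv2.imwrite('pics/z4.png',B)
E
```

```text
time: 2.45
ee_pos: [0.4553, 0.1, 0.108]
eef_rot: [0.688, 0.726, 0.001, 0.0]
ft_force: [-0.1, -0.8, -0.2]
width: 0.0599
```

View pics/z4.png

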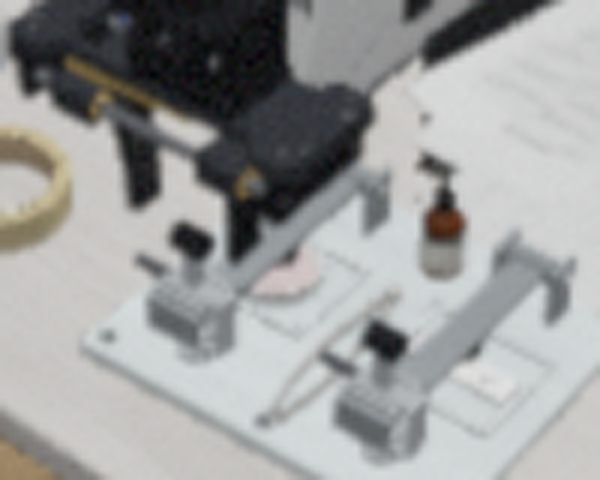

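```bash
python3 - <<'E'
from h import *
from scipy.spatial.transform import Rotation as Ro
s=r.read_state(); p=s['ee_pos']; R=Ro.from_quat(s['eef_rot']).as_matrix(); print(p, R.round(3).tolist())
b=load('scene3')
def pr(X): q=b['K']@(b['R']@X+b['t']); return q[:2]/q[2]
for n,o in [('tip-',[-.03,0,.025]),('tip+',[.03,0,.025]),('tipmid',[0,0,.025]),('grasp',[0,0,.006]),('tip- out',[-.045,0,.025]),('tip+ out',[.045,0,.025])]:
    q=pr(p+R@np.array(o)); print(n,q.round(1),((q-[190,150])*6).round())
for X in ([.454,.099,.096],): print('handle',((pr(np.array(X))-[190,150])*6).round())
# finger surface points by depth
for u,v in [(135,190),(145,190),(235,225),(240,240),(190,240)]:
    print((u,v),pt(b,190+u/6,150+v/6).round(3))
E
```

```text
[0.45540112 0.09990859 0.10806435] [[-0.053, 0.999, 0.001], [0.999, 0.053, 0.001], [0.001, 0.001, -1.0]]
tip- [228.4 195.9] [230. 276.]
tip+ [214.5 188.4] [147. 230.]
tipmid [221.4 192.1] [188. 253.]
grasp [221.2 187.8] [187. 227.]
tip- out [232.  197.9] [252. 287.]
tip+ out [211.1 186.6] [126. 219.]
handle [187. 237.]
(135, 190) [0.442 0.125 0.123]
(145, 190) [0.452 0.127 0.115]
(235, 225) [0.446 0.055 0.136]
(240, 240) [0.452 0.058 0.119]
(190, 240) [0.447 0.09  0.104]
```

```bash
python3 - <<'E'
from h import *
b=snap('scene','scene4')
for U in (212,213,214,228,229,230,231):
    print(U,[(v,pt(b,U,v).round(3).tolist(), int(b['pixels'][v,U].max())) for v in range(180,200,2)])
a=load('top2')
E
```

```text
212 [(180, [0.443, 0.128, 0.128], 35), (182, [0.444, 0.129, 0.118], 42), (184, [0.445, 0.131, 0.108], 103), (186, [0.522, 0.213, 0.0], 200), (188, [0.513, 0.205, 0.002], 202), (190, [0.505, 0.197, 0.001], 204), (192, [0.499, 0.191, -0.0], 174), (194, [0.449, 0.139, 0.056], 177), (196, [0.484, 0.177, -0.001], 205), (198, [0.476, 0.169, -0.001], 204)]
213 [(180, [0.446, 0.126, 0.127], 32), (182, [0.448, 0.129, 0.116], 38), (184, [0.447, 0.128, 0.108], 98), (186, [0.525, 0.211, -0.0], 200), (188, [0.518, 0.204, -0.001], 201), (190, [0.507, 0.194, 0.002], 202), (192, [0.452, 0.136, 0.064], 145), (194, [0.447, 0.132, 0.061], 151), (196, [0.487, 0.175, -0.002], 204), (198, [0.47, 0.158, 0.01], 207)]
214 [(180, [0.453, 0.129, 0.121], 34), (182, [0.452, 0.129, 0.113], 37), (184, [0.452, 0.129, 0.104], 145), (186, [0.528, 0.209, -0.001], 200), (188, [0.52, 0.201, -0.001], 202), (190, [0.51, 0.191, 0.002], 202), (192, [0.502, 0.183, 0.002], 161), (194, [0.448, 0.127, 0.063], 112), (196, [0.488, 0.17, 0.0], 197), (198, [0.474, 0.156, 0.009], 200)]
228 [(180, [0.421, 0.036, 0.193], 43), (182, [0
[... 629 characters left out ...]
0.056], 143)]
230 [(180, [0.426, 0.032, 0.192], 112), (182, [0.427, 0.033, 0.184], 102), (184, [0.448, 0.053, 0.151], 7), (186, [0.449, 0.055, 0.14], 20), (188, [0.452, 0.058, 0.128], 25), (190, [0.454, 0.06, 0.117], 22), (192, [0.452, 0.058, 0.111], 68), (194, [0.497, 0.1, 0.046], 152), (196, [0.491, 0.095, 0.043], 162), (198, [0.484, 0.088, 0.044], 124)]
231 [(180, [0.428, 0.03, 0.193], 108), (182, [0.43, 0.032, 0.182], 72), (184, [0.454, 0.054, 0.146], 19), (186, [0.456, 0.057, 0.135], 12), (188, [0.457, 0.057, 0.125], 23), (190, [0.46, 0.06, 0.113], 29), (192, [0.458, 0.059, 0.106], 117), (194, [0.5, 0.098, 0.045], 161), (196, [0.495, 0.093, 0.042], 153), (198, [0.502, 0.1, 0.023], 140)]
```

The depth map shows the fingertips ending at z≈0.102, not the 0.083 expected. The gripper body edge is also about 20 mm high. The x and y agree, so I'll go down in steps, watching force and depth.

```bash
python3 -m creep '[{"x":0,"y":0,"z":-0.004,"spin":0},{"x":0,"y":0,"z":-0.008,"spin":0},{"x":0,"y":0,"z":-0.012,"spin":0},{"x":0,"y":0,"z":-0.012,"spin":0}]' 0.06
python3 - <<'E'
from h import *
a=snap('top','top5');b=snap('scene','scene5')
for U in (213,214,229,230,231):
    print(U,[(v,pt(b,U,v).round(3).tolist(), int(b['pixels'][v,U].max())) for v in range(184,200,1) if pt(b,U,v)[0]<.47])
A=cv2.resize(a['pixels'][170:230,185:285],None,fx=6,fy=6,interpolation=cv2.INTER_CUBIC)
B=cv2.resize(b['pixels'][170:220,190:290],None,fx=6,fy=6,interpolation=cv2.INTER_CUBIC)
cv2.imwrite('pics/z5.png',B[:, :])
E
```

```text
time: 3.05
ee_pos: [0.4546, 0.0994, 0.0948]
eef_rot: [0.688, 0.726, -0.0, -0.0]
ft_force: [-0.2, -0.1, 0.7]
width: 0.06
213 [(184, [0.444, 0.126, 0.111], 33), (185, [0.445, 0.126, 0.106], 37), (186, [0.445, 0.127, 0.102], 36), (187, [0.442, 0.124, 0.1], 86), (188, [0.442, 0.124, 0.097], 157), (192, [0.45, 0.134, 0.067], 145), (193, [0.45, 0.134, 0.063], 112), (194, [0.445, 0.129, 0.065], 150), (198, [0.469, 0.156, 0.013], 207), (199, [0.467, 0.154, 0.01], 211)]
214 [(184, [0.451, 0.128, 0.106], 35), (185, [0.448, 0.126, 0.104], 30), (186, [0.451, 0.128, 0.097], 53), (187, [0.451, 0.128, 0.092], 131), (193, [0.45, 0.129, 0.065], 107), (194, [0.448, 0.127, 0.064], 111), (195, [0.447, 0.127, 0.06], 165), (199, [0.432, 0.112, 0.061], 179)]
229 [(184, [0.421, 0.032, 0.18], 68), (185, [0.423, 0.034, 0.174], 68), (186, [0.421, 0.032, 0.172], 46), (187, [0.423, 0.034, 0.165], 31), (188, [0.444, 0.054, 0.136], 14), (189, [0.444, 0.055, 0.131], 32), (190, [0.445, 0.055, 0.126], 25), (191, [0.446, 0.056, 0.121], 16), (192, [0.448, 0.058, 0.114], 24), (193, [0.45, 0.06, 0.107], 25), (194, [0.448
[... 279 characters left out ...]
448, 0.054, 0.133], 10), (189, [0.448, 0.054, 0.129], 13), (190, [0.452, 0.058, 0.12], 26), (191, [0.451, 0.056, 0.117], 22), (192, [0.453, 0.059, 0.11], 18), (193, [0.453, 0.059, 0.105], 24), (194, [0.451, 0.057, 0.103], 30), (195, [0.454, 0.06, 0.095], 69), (196, [0.451, 0.057, 0.095], 117)]
231 [(184, [0.427, 0.029, 0.178], 99), (185, [0.427, 0.029, 0.174], 85), (186, [0.452, 0.053, 0.14], 51), (187, [0.451, 0.052, 0.136], 15), (188, [0.452, 0.053, 0.131], 19), (189, [0.454, 0.055, 0.125], 20), (190, [0.459, 0.06, 0.114], 10), (191, [0.457, 0.058, 0.112], 29), (192, [0.458, 0.059, 0.107], 21), (193, [0.459, 0.06, 0.1], 30), (194, [0.456, 0.057, 0.1], 55), (195, [0.459, 0.06, 0.092], 110)]
```

View pics/z5.png

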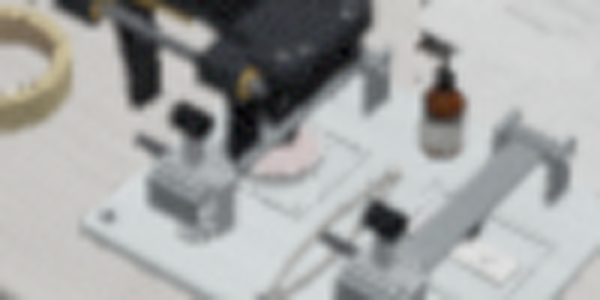

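The tips show at z≈0.092, level with the handle's upper half, and there is no contact force. I'll go 7 mm lower, check the force, then close.

```bash
python3 -m creep '[{"x":0,"y":0,"z":-0.002,"spin":0},{"x":0,"y":0,"z":-0.005,"spin":0},{"x":0,"y":0,"z":-0.008,"spin":0},{"x":0,"y":0,"z":-0.008,"spin":0}]' 0.06; python3 -m creep '[{"x":0,"y":0,"z":0,"spin":0},{"x":0,"y":0,"z":0,"spin":0},{"x":0,"y":0,"z":0,"spin":0},{"x":0,"y":0,"z":0,"spin":0},{"x":0,"y":0,"z":0,"spin":0},{"x":0,"y":0,"z":0,"spin":0}]' 0.01 10
```

```text
time: 3.65
ee_pos: [0.4547, 0.0994, 0.0869]
eef_rot: [0.688, 0.726, -0.0, -0.0]
ft_force: [-1.2, 0.3, 0.6]
width: 0.0601
time: 4.4
ee_pos: [0.4549, 0.1001, 0.0873]
eef_rot: [0.688, 0.726, 0.0, -0.0]
ft_force: [-0.6, 3.5, -0.7]
width: 0.0222
```

It gripped at 22.2 mm, which matches the handle's length. Now I'll firm the grip and pull sideways.

```bash
python3 -m creep '[{"x":0,"y":0,"z":0,"spin":0},{"x":0,"y":0,"z":0,"spin":0},{"x":0,"y":-0.003,"z":0,"spin":0},{"x":0,"y":-0.006,"z":0,"spin":0},{"x":0.001,"y":-0.009,"z":0,"spin":0},{"x":0.001,"y":-0.012,"z":0,"spin":0},{"x":0.001,"y":-0.012,"z":0,"spin":0},{"x":0.001,"y":-0.012,"z":0,"spin":0}]' 0.01 25
python3 - <<'E'
from h import *
b=snap('scene','scene6'); a=snap('top','top6')
for x in blobs(b,(205,235,180,215)): print(x)
B=cv2.resize(b['pixels'][160:220,190:290],None,fx=6,fy=6,interpolation=cv2.INTER_CUBIC)
cv2.imwrite('pics/z6.png',B)
E
```

```text
time: 5.4
ee_pos: [0.4557, 0.0881, 0.0872]
eef_rot: [0.688, 0.726, 0.0, -0.0]
ft_force: [-0.5, 6.0, -0.5]
width: 0.022
(array([223.99253731, 187.58208955]), array([ 13,   0,  14,  17, 134], dtype=int32))
(array([232.28571429, 181.07142857]), array([25,  0,  5,  4, 14], dtype=int32))
```

View pics/z6.png

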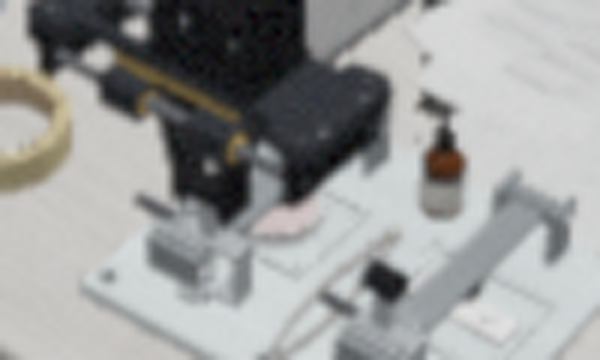

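The handle is gripped and the latch block has shifted right (now protruding at about (238,275)). A side force of 6 N is a bit under the 7 N expected for 12 mm, so I'll pull further to the stop.

```bash
python3 -m creep '[{"x":0,"y":-0.002,"z":0,"spin":0},{"x":0,"y":-0.003,"z":0,"spin":0},{"x":0,"y":-0.003,"z":0,"spin":0},{"x":0,"y":-0.003,"z":0,"spin":0}]'
```

```text
time: 6.0
ee_pos: [0.4558, 0.0859, 0.0873]
eef_rot: [0.688, 0.726, 0.001, -0.001]
ft_force: [-0.7, 9.5, -2.1]
width: 0.0218
```

The force rose to 9.5 N, so the latch is at its stop. I'll lift along the hinge arc, with θ going in 0.05 rad steps to 0.3.

```bash
python3 -m creep '[{"x":0.003,"y":0,"z":0.007,"spin":0},{"x":0.006,"y":0,"z":0.015,"spin":0},{"x":0.01,"y":0,"z":0.022,"spin":0},{"x":0.014,"y":0.001,"z":0.029,"spin":0},{"x":0.018,"y":0.001,"z":0.035,"spin":0},{"x":0.023,"y":0.001,"z":0.042,"spin":0},{"x":0.023,"y":0.001,"z":0.042,"spin":0},{"x":0.023,"y":0.001,"z":0.042,"spin":0}]'
```

```text
time: 7.0
ee_pos: [0.4779, 0.0873, 0.1289]
eef_rot: [0.688, 0.726, 0.0, -0.001]
ft_force: [-2.4, 10.3, -1.0]
width: 0.022
```

```bash
python3 -m creep '[{"x":0.005,"y":0.001,"z":0.006,"spin":0},{"x":0.01,"y":0.001,"z":0.012,"spin":0},{"x":0.016,"y":0.002,"z":0.018,"spin":0},{"x":0.021,"y":0.002,"z":0.023,"spin":0},{"x":0.021,"y":0.002,"z":0.023,"spin":0},{"x":0.021,"y":0.002,"z":0.023,"spin":0},{"x":0.021,"y":0.002,"z":0.023,"spin":0},{"x":0.021,"y":0.002,"z":0.023,"spin":0}]'
python3 - <<'E'
from h import *
b=snap('scene','scene7'); a=snap('top','top7')
A=cv2.resize(a['pixels'][145:225,195:295],None,fx=5,fy=5,interpolation=cv2.INTER_CUBIC)
B=cv2.resize(b['pixels'][140:220,190:290],None,fx=6,fy=6,interpolation=cv2.INTER_CUBIC)
cv2.imwrite('pics/z7.png',B)
s=r.read_state();print(s['ft_force'],np.abs(s['joint_vel']).max(),s['width'])
E
```

```text
time: 8.0
ee_pos: [0.499, 0.0888, 0.1518]
eef_rot: [0.688, 0.726, -0.0, -0.001]
ft_force: [-2.6, 9.9, -1.6]
width: 0.0217
[-2.00241211  9.08104129 -1.30378924] 0.0011756820391804056 0.021624639513067655
```

View pics/z7.png

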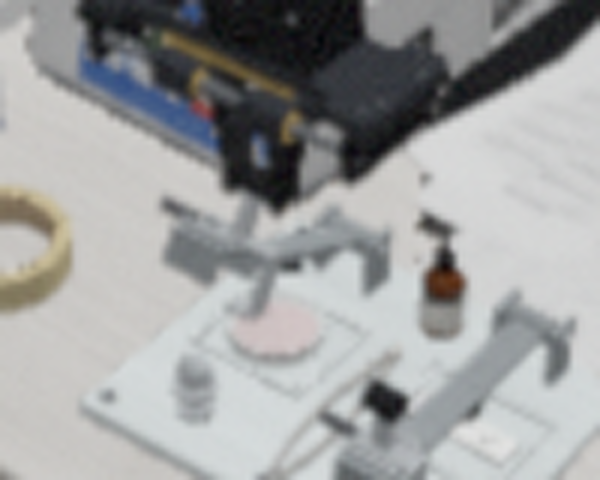

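The bar is up with its ball exposed (195,390), the dish (275,330) is in its nest, and the right bar is down. I'll check the coupler height by depth and then hand in.

```bash
python3 - <<'E'
from h import *
b=load('scene7')
for u,v in [(180,240),(185,255),(195,265),(215,245),(225,250),(385,430),(375,465)]: print((u,v),pt(b,190+u/6,140+v/6).round(3))
s0=load('scene1'); 
B=s0['pixels']
d=cv2.absdiff(B,b['pixels']).max(2)[195:235,240:300]; print('right-bay diff',d.mean(),d.max())
r.close_job(); print(r.read_state()['ft_force'])
E
```

```text
(180, 240) [0.458 0.106 0.13 ]
(185, 255) [0.459 0.104 0.121]
(195, 265) [0.457 0.095 0.119]
(215, 245) [0.463 0.085 0.136]
(225, 250) [0.468 0.082 0.131]
(385, 430) [ 0.458 -0.038  0.081]
(375, 465) [ 0.45  -0.039  0.062]
right-bay diff 4.705 10
the job is handed in; nothing more can be done
the job is handed in; nothing more can be done
```

I pulled the latch of the left bar, the one over the petri dish, to the right until it reached its stop. I then lifted the bar by its T-handle along the hinge arc and handed the job in while still gripping and holding it up. It took about 8 s of the 32 s, and the hand-in gives no verdict.

**Last checks, just before handing in:**
- **Bar height:** the arm's travel puts the bar at about 0.49 rad. By depth, the coupler surfaces are at z 0.12–0.136 m. They were at 0.06 m when latched, so the coupler is roughly 7 cm higher.
- **Grip:** the fingers hold at 21.6 mm opening (the handle is 22 mm long), with the grip set to 25 N. The arm was still, with joint speeds of about 0.001 rad/s.
- **Rest of the scene:** the dish is in its nest in the last picture. The right bay looks the same as in the first picture (largest pixel difference 10 of 255), so its bar appears latched and down.

**What disagreed:**
- **Fingertip height:** the camera showed the fingertips about 20 mm higher than the reported tool position and `nose_length` imply. I went by the camera and lowered in small steps, and the grip then matched the handle.
- **Side pull:** at 12 mm the force was 6 N, where I expected about 7 N. I pulled further until it rose to 9.5 N at the stop, before lifting.
- **Side force left on:** about 9 N of sideways pull remained on the handle at the end.

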